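Load the last beaker upside down into the wash basket

ROBOT

A 7-joint arm with a two-finger parallel gripper is mounted at the origin on a cart in front of the work surface, level with it; the furniture and walls round the work are solid. World frame = base frame: x ahead of the robot, y to its left, z up, the work surface at z = 0. Lengths are in mm, angles in rad, forces in N, time in s.
With the tool pointing down it reaches from about 400 to 875 mm from the base axis. Payload 4.4 kg.
Tool frame: the origin (TCP) lies midway between the tips of the shut fingers; the grasp point (between the pads) lies 19 mm behind it; z points along the fingers, y is the line along which they close (so a half turn about z gives the same grasp; the last joint's range is limited). The gripper opens to 85 mm and grips with 20 to 120 N. Pads are 22 mm wide; open, the fingers measure 114 mm over their backs; the gripper's body (76 mm by 85 mm) begins 54 mm behind the grasp point. The pads swing forward as they close: fully open they stand 13 mm farther back than shut.
Start: joints at [1.257, 0.628, 0.038, 1.517, -0.027, 0.996, -0.02], TCP at [159.455, -630.153, 202.313] pointing down, gripper open.
Joint ranges: [-3.06, 3.06], [-0.37, 2.12], [-1.25, 1.32], [0.18, 2.47], [-1.1, 4.24], [0.23, 1.98], [-2.94, 2.94]. Speed limits (rad/s): [2.57, 2.57, 3.14, 3.14, 3.14, 3.14, 3.14].

INTERFACE

Orientations are given as [roll, pitch, yaw] about the fixed x, y, z axes, in that order (R = Rz(yaw) Ry(pitch) Rx(roll)).
In Python, from cell import ctrl gives the robot as it stands.
- The arm moves only by the shell command python3 -m crank 'ROWS' [OPENING]. ROWS is JSON, a list that holds one entry, the list of rows, each a list of 4 numbers: the shift along the tool's x, y, z normalised to -1 to 1, where 1 is 2.5 cm, then the turn about the tool's z normalised to -1 to 1, where 1 is 0.08 rad. In form: [[[dx, dy, dz, turn], ...]]. A call has 1 to 12 rows; each row shifts and turns the commanded pose from where the row before left it, along the tool's axes as they then stand; what a row does not reach is not made up. A row lasts 1/12 s, in which the tool goes at most 41.7 mm and 7.16 degrees, less where a joint would pass 70% of its speed; a pose out of reach is approached as far as the arm can. A call with a number of a shift or a turn outside -1 to 1 is refused whole. A call with a gripper value outside its range is refused whole. OPENING is the closure, from -1 (fully open) to 1 (shut), set as the call begins (- or left out, the last holds). The fingers move at their own pace and stop on an object; the grip force is fixed at half the most. Time passes only in rows, so rows that do not move let the fingers close. It gives the time, the measured TCP pose, the force, the opening and the grip force at its end, in the units of the state.
- ctrl.read_state(): the state, without advancing time (a new reading comes with each control period).
- ctrl.get_image(name): name is "side" or "top" or "wrist"; returns a dict with "img" (400x640x3 uint8, red, green, blue), "intrinsics" (3x3 intrinsics, pixels), "dist" ([k1, k2, p1, p2, k3] as OpenCV has them; the pictures are not rectified), "extrinsics" (4x4, takes a point from camera to world coordinates). Camera axes: x right, y up, looking along -z (the intrinsics and any distortion apply to the point x, -y, -z); pixel columns grow to the right and rows downward; lengths in mm; the calibration is good to about 2 mm. A picture is of the moment at which its call begins. There is no depth.
- ctrl.finish_job(): hands the job in; it is judged then, once.
Trained networks look in the newest picture that a camera, given by its name, has taken for a name from the list of things; names that differ only in an ending like _2 or _b are one class to them, and where a whole thing is asked for, a point or a joint stands for the part that bears it (a point fixed in the world has none). Each returns a list of dicts, best first, with "confidence" (0 to 1); they miss things now and then, are a little off and sometimes report something else, mostly with a low value. They report only what shows in the picture. A call takes as long as a camera call.
- ctrl.find_in(camera, target): "position" ([row, column] in pixels, amid what is visible of it).
- ctrl.trace(camera, target): "mask" (400x640 bool, what is visible of it) and "position" ([row, column] in pixels, amid what is visible of it).
- ctrl.place_of(camera, target): "position" ([row, column] in pixels: a listed point, or the origin of a listed thing).
The state is a dict: "clock": time; "qpos": joint angles; "qd": joint speeds; "tau": joint torques, N m; "eef_pos": TCP position; "tool_rot": TCP orientation; "force": force on the tool from outside, world axes, zero at the start; "torque": the same for the moment, N m; "width": finger opening in mm; "gripper_force": force on a finger pad.
Only numpy, scipy, OpenCV 4.12 (cv2) and the standard library are available. Lean on these libraries where they do the work, as an engineer would, in place of code of your own. Each camera call takes 0.05 s, during which the arm holds its last target. There are 200 camera calls.

TASK

Load the small steel beaker that stands on the wooden board into the wire wash basket for the dishwasher, upside down so that it drains. To turn it over, lay it on its side on the ribbed mat, along the ribs so that it cannot roll, and let go of it; then take it again the other way and drop it mouth down into an empty compartment. Leave the two beakers already in the basket where they stand and knock nothing over.

Things in the scene. Friction and masses are not known exactly. Their poses are not given: they have to be found in the camera images.
- beaker: Steel beaker to be loaded, standing upright on the board at the start: straight round cup, outside diameter 56 mm, 64 mm tall, wall about 2 mm, bottom closed, 0.09 kg. Origin: centre of the underside of its base; +z runs along its axis from the base to the open mouth (so +z points straight down when it is upside down).
- beaker_mid (a point): Point on the beaker's axis halfway up it, 32 mm from the base (its middle).
- drain_mat: Grey ribbed silicone draining mat, fixed on the board, 176 mm (its x) by 200 mm (its y). Origin: centre of its underside, on the board's top. 11 ribs run along its y axis, 14 mm apart and 4 mm wide; their tops are 6 mm above the origin, the floor between them 3 mm. A beaker laid with its axis along the ribs does not roll.
- wash_basket: Square steel-wire basket fixed on the board, 167 mm a side, any yaw. Origin: centre of its underside, on the board; z up. Crossing dividers make four compartments 79 mm square, centred at x, y = +-41 mm in its frame; floor 10 mm above the origin, dividers' top 47 mm, outer rim's top 54 mm. Two beakers stand in the compartments at x = +41 mm; those at x = -41 mm are empty.
- washed_in_1: A like beaker, already standing mouth down in the basket (its origin, the centre of its base, is on top, 74 mm above the basket's origin).
- washed_in_2: A like beaker, already standing mouth down in the basket (its origin, the centre of its base, is on top, 74 mm above the basket's origin).
- salt_shaker: Bystander: salt shaker, 44 mm wide, 90 mm tall, upright on the board behind the mat. Origin: centre of its underside, z up.
- pepper_mill: Bystander: wooden pepper mill, 58 mm wide, 170 mm tall, upright on the board behind the mat. Origin: centre of its underside, z up.

How it is judged:
By the outcome, as a careful person would: the job done as asked, in the order asked, and still so for the second after the job is handed in, with the robot touching nothing.
It also fails if it takes over 59 s, if anything falls off the work surface, if the arm or the gripper's body presses on something with over 40 N, if the wrist force passes 120 N, or if a joint passes its speed limit or range.

## Working session

There is one attempt and no reset: what is moved stays moved. The work goes in short steps, Python scripts to look and compute and a shell command to move; the robot and the scene stay as the last step left them, time stands still between calls to the robot, and variables do not carry over. Pictures are saved under pics/ and viewed, at most 10 in all, crops included, and the job is handed in when it is done.

```bash
ls; mkdir -p pics; cat > h.py <<'E'
import numpy as np, cv2
from scipy.optimize import least_squares
from scipy.spatial.transform import Rotation as R
from cell import ctrl
def cam(n):
    d=ctrl.get_image(n); return d
def project(d,P):
    E=np.array(d["extrinsics"]); P=np.atleast_2d(P)
    c=(P-E[:3,3])@E[:3,:3]; c=c*[1,-1,-1]
    return cv2.projectPoints(c,np.zeros(3),np.zeros(3),np.array(d["intrinsics"],float),np.array(d["dist"],float))[0][:,0][:,::-1]
def ray(d,rc):
    E=np.array(d["extrinsics"])
    u=cv2.undistortPoints(np.array([[[rc[1],rc[0]]]],float),np.array(d["intrinsics"],float),np.array(d["dist"],float))[0,0]
    v=E[:3,:3]@np.array([u[0],-u[1],-1]); return E[:3,3],v/np.linalg.norm(v)
def at_z(d,rc,z):
    o,v=ray(d,rc); return o+v*(z-o[2])/v[2]
def tri(obs):
    A=np.zeros((3,3));b=np.zeros(3)
    for d,rc in obs:
        o,v=ray(d,rc);M=np.eye(3)-np.outer(v,v);A+=M;b+=M@o
    p=np.linalg.solve(A,b)
    return p,[np.linalg.norm(project(d,p)[0]-rc) for d,rc in obs]
def save(d,f): cv2.imwrite("pics/"+f,cv2.cvtColor(d["img"],cv2.COLOR_RGB2BGR))
E
python3 - <<'E'
from h import *
D={n:cam(n) for n in("side","top")}
for n in D: save(D[n],n+"0.png")
for t in ["beaker","beaker_mid","drain_mat","wash_basket","salt_shaker","pepper_mill"]:
    for n in D:
        print(t,n,[(np.round(x["position"],1).tolist(),round(x["confidence"],2)) for x in ctrl.place_of(n,t)])
for n in D: print(n,np.round(D[n]["extrinsics"],2).tolist())
s=ctrl.read_state();print(s["eef_pos"],s["tool_rot"],s["clock"],s["width"])
E
```

```text
pics
beaker side [([174.2, 259.5], 0.74)]
beaker top [([244.9, 225.6], 0.79)]
beaker_mid side [([162.7, 262.6], 0.87)]
beaker_mid top [([247.2, 222.5], 0.86)]
drain_mat side [([216.0, 284.6], 0.91), ([165.6, 264.0], 0.66)]
drain_mat top [([235.3, 309.4], 0.78), ([245.0, 221.3], 0.38)]
wash_basket side [([281.5, 329.0], 0.73)]
wash_basket top [([207.1, 399.5], 0.8), ([245.6, 224.8], 0.33)]
salt_shaker side [([217.3, 355.0], 0.87), ([175.0, 262.1], 0.55)]
salt_shaker top [([165.3, 325.0], 0.69)]
pepper_mill side [([279.2, 332.1], 0.72)]
pepper_mill top [([169.5, 278.2], 0.66)]
side [[0.88, 0.3, -0.36, 220.08], [-0.47, 0.59, -0.66, -691.64], [0.02, 0.75, 0.66, 898.52], [0.0, 0.0, 0.0, 1.0]]
top [[-0.24, 0.95, -0.19, 452.65], [-0.97, -0.24, 0.05, 135.24], [0.0, 0.2, 0.98, 1047.09], [0.0, 0.0, 0.0, 1.0]]
[ 159.43095883 -630.16462702  202.3507983 ] [ 3.14151356e+00 -3.75985278e-05  2.47708291e-01] 0.7 85.44041203117239
```

View pics/side0.png

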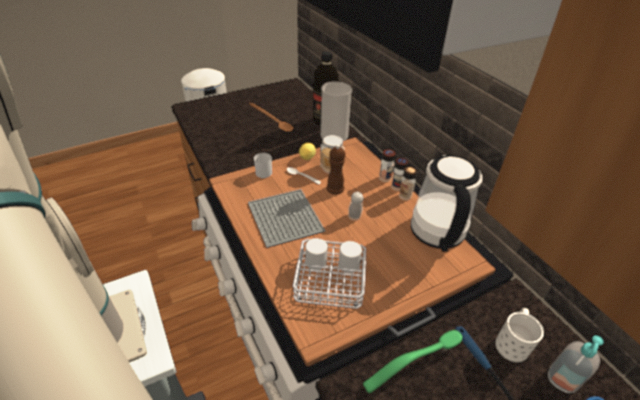

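View pics/top0.png

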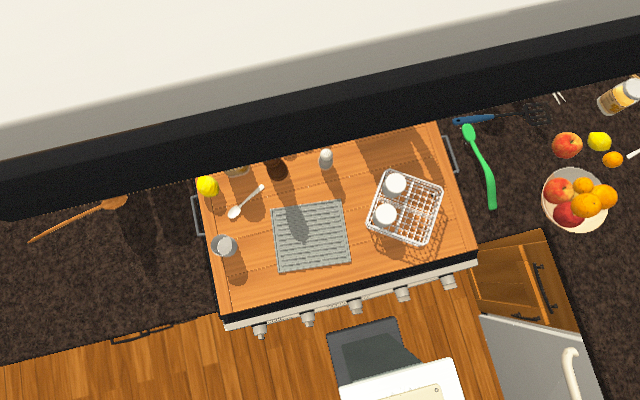

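```bash
python3 - <<'E'
from h import *
D={n:cam(n) for n in("side","top")}
O={"beaker":([174.2, 259.5],[244.9, 225.6]),"mid":([162.7, 262.6],[247.2, 222.5]),"mat":([216.0, 284.6],[235.3, 309.4]),"basket":([281.5, 329.0],[207.1, 399.5]),"salt":([217.3, 355.0],[165.3,325])}
for k,(a,b) in O.items():
    p,e=tri([(D["side"],a),(D["top"],b)]);print(k,p.round(1),np.round(e,1),at_z(D["top"],b,p[2]).round(1))
print(at_z(D["top"],[169.5,278.2],0))
for n in D:
  for t in ["washed_in_1","wash_basket","drain_mat"]:
    for x in ctrl.trace(n,t):
        r,c=np.nonzero(x["mask"]);h=cv2.minAreaRect(np.c_[c,r].astype(np.float32)) if len(r) else None
        print(n,t,np.round(x["position"],1),round(x["confidence"],2),len(r),h)
    print([(np.round(x["position"],1).tolist(),round(x["confidence"],2)) for x in ctrl.place_of(n,t)])
E
```

```text
beaker [587.1 368.5  37. ] [2.3 2.8] [594.6 366.6  37. ]
mid [587.5 363.3  86.2] [1.2 1.5] [583.7 364.4  86.2]
mat [564.8 135.8  46.6] [0.6 0.6] [563.1 136.3  46.6]
basket [ 576.3 -128.5   33.2] [1.5 1.4] [ 580.  -129.8   33.2]
salt [752.9  43.5  38.2] [1.3 1.4] [749.   44.8  38.2]
[781.41234738 179.82509893   0.        ]
side washed_in_1 [256.9 349.6] 0.7 543 ((349.5, 256.0), (28.0, 21.0), 90.0)
side washed_in_1 [254.4 311.6] 0.69 566 ((315.5, 254.0), (30.0, 21.0), 90.0)
side washed_in_1 [286.9 328.1] 0.58 1412 ((329.8795166015625, 276.26092529296875), (70.7099380493164, 57.962684631347656), 8.392924308776855)
side washed_in_1 [206.2 355.3] 0.51 342 ((355.0, 206.0), (28.0, 14.0), 90.0)
side washed_in_1 [165.8 264.2] 0.16 378 ((262.5, 165.0), (24.0, 17.0), 90.0)
[([247.2, 315.3], 0.82)]
side wash_basket [290.  326.4] 0.72 1702 ((329.9300537109375, 273.8446960449219), (71.6821060180664, 62.21796417236328), 6.709837436676025)
[([280.4, 329.5], 0.61)]
side drain_mat [218.3 285.4] 0.63 2840 ((286.36151123046875, 216.9922637939453), (49.466064453125, 66.8318099975586), 74.74488067626953)

[... 184 characters left out ...]
0.66 477 ((393.75006103515625, 184.25001525878906), (21.21320343017578, 26.16295051574707), 45.0)
top washed_in_1 [159.4 325.9] 0.32 269 ((326.5, 158.5), (21.0, 15.0), 90.0)
[([181.8, 395.6], 0.72), ([213.4, 385.2], 0.62), ([246.0, 224.0], 0.61)]
top wash_basket [210.3 406.5] 0.79 1508 ((405.0098571777344, 207.240234375), (65.95758819580078, 65.18572235107422), 18.88608741760254)
[([209.1, 397.9], 0.62)]
top drain_mat [235.3 310.3] 0.9 4770 ((309.9599609375, 234.719970703125), (65.90235137939453, 74.38763427734375), 81.8698959350586)
top drain_mat [209.2 408. ] 0.2 1465 ((405.11767578125, 206.9705810546875), (65.98919677734375, 64.30751037597656), 19.653823852539062)
[([235.2, 309.9], 0.74)]
```

The side view shows the beaker at (165, 263), the mat at (217, 286) and the basket at (275, 330), with its washed beakers at (315, 254) and (350, 256). The top view shows the beaker at (245, 224), the mat at (235, 310) with ribs roughly along world y, and the basket at (207, 405) with its filled side to the left (+y). The board lies about 38 mm above z = 0. The tool can't tilt, so I plan to pivot the beaker in the pads against the mat's edge. First I'll refine the poses with silhouette fits.

```bash
cat >> h.py <<'E'
from scipy.optimize import minimize
def hull(d,P):
    m=np.zeros((1600,2560),np.uint8); q=project(d,P)[:,::-1]*4+2
    cv2.fillConvexPoly(m,cv2.convexHull(q.astype(np.float32)).astype(np.int32),1); return cv2.resize(m.astype(np.float32),(640,400),interpolation=cv2.INTER_AREA)
def fit(obs,model,x0,step):
    def f(x):
        s=0
        for d,m in obs:
            h=hull(d,model(x)); s-=np.minimum(h,m).sum()/np.maximum(h,m).sum()
        return s
    S=np.vstack([x0]+[np.array(x0)+np.eye(len(x0))[i]*step[i] for i in range(len(x0))])
    r=minimize(f,x0,method="Nelder-Mead",options=dict(initial_simplex=S,maxiter=300,xatol=.05,fatol=1e-4)); return r.x,-r.fun/len(obs)
def hm(m):
    c=np.argwhere(m)[:,::-1].astype(np.int32); o=np.zeros((400,640),np.uint8); cv2.fillConvexPoly(o,cv2.convexHull(c),1); return o.astype(float)
a=np.linspace(0,2*np.pi,40,endpoint=False)
def cyl(x,r=28,h=64): return np.vstack([np.c_[x[0]+r*np.cos(a),x[1]+r*np.sin(a),np.full(40,x[2]+k)] for k in(0,h)])
def box(x,sx,sy,z0,z1,yaw=None):
    yaw=x[3]; L=np.array([[i*sx/2,j*sy/2,k] for i in(-1,1) for j in(-1,1) for k in(z0,z1)]); c,s=np.cos(yaw),np.sin(yaw)
    return L@np.array([[c,s,0],[-s,c,0],[0,0,1]])+np.array(x[:3])
E
cat > fitall.py <<'E'
from h import *
D={n:cam(n) for n in("side","top")}
T={(n,t):ctrl.trace(n,t) for n in D for t in("beaker","drain_mat","wash_basket","washed_in_1")}
def pick(n,t,rc): 
    return min(T[n,t],key=lambda x:np.hypot(*(np.array(x["position"])-rc)))["mask"]
g={}
g["beaker"]=fit([(D[n],hm(pick(n,"beaker",p))) for n,p in(("side",(165,263)),("top",(245,224)))],cyl,[588,366,38],[8,8,8])
for i,(s,t) in enumerate((((256,349),(182,394)),((254,312),(216,384)))):
    o=[(D["top"],hm(pick("top","washed_in_1",t)))]
    g["washed%d"%i]=fit(o,lambda x:cyl([x[0],x[1],112],28,-64),[570,-100+50*i],[10,10])
for zz in(None,):
    o=[(D["side"],hm(pick("side","drain_mat",(217,286)))),(D["top"],hm(pick("top","drain_mat",(235,310))))]
    g["mat"]=fit(o,lambda x:box(x,176,200,0,5),[563,136,38,-.1],[8,8,8,.1])
o=[(D["top"],hm(pick("top","wash_basket",(207,405)))),(D["side"],hm(pick("side","wash_basket",(280,329))))]
for yaw in(1.3,1.6,1.9): g["basket%.1f"%yaw]=fit(o,lambda x:box(x,167,167,0,54),[578,-129,38,yaw],[8,8,8,.1])
for k,v in g.items(): print(k,v[0].round(2),round(v[1],3))
E
python3 fitall.py; python3 - <<'E'
from h import *
d=cam("top");i=d["img"][140:280,200:450];cv2.imwrite("pics/topc.png",cv2.cvtColor(cv2.resize(i,(750,420),interpolation=cv2.INTER_CUBIC),cv2.COLOR_RGB2BGR))
E
```

```text
Traceback (most recent call last):
  File "fitall.py", line 7, in <module>
    g["beaker"]=fit([(D[n],hm(pick(n,"beaker",p))) for n,p in(("side",(165,263)),("top",(245,224)))],cyl,[588,366,38],[8,8,8])
                              ~~~~^^^^^^^^^^^^^^
  File "fitall.py", line 5, in pick
    return min(T[n,t],key=lambda x:np.hypot(*(np.array(x["position"])-rc)))["mask"]
           ~~~^^^^^^^^^^^^^^^^^^^^^^^^^^^^^^^^^^^^^^^^^^^^^^^^^^^^^^^^^^^^^
ValueError: min() iterable argument is empty
```

View pics/topc.png

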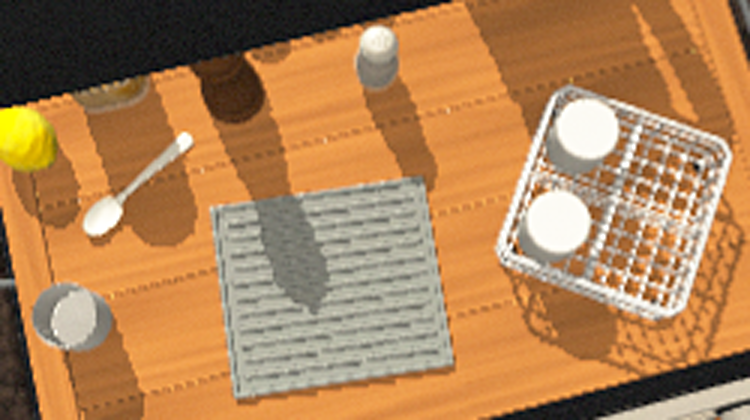

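The crop shows the ribs running horizontally in the image (world y). The beaker is at the far left near the board's end, and the basket is turned about 20° with its filled compartments at left. The network missed one detection, so I'll retry.

```bash
python3 - <<'E'
s=open("fitall.py").read()
s=s.replace('T={(n,t):ctrl.trace(n,t) for','''def tr(n,t):
    for k in range(4):
        r=ctrl.trace(n,t)
        if r: return r
        ctrl.get_image(n)
T={(n,t):tr(n,t) for''')
open("fitall.py","w").write(s)
E
time python3 fitall.py
```

```text
beaker [591.3  363.15  43.3 ] 0.917
washed0 [ 635.96 -118.84] 0.96
washed1 [564.33 -70.81] 0.933
mat [ 5.6557e+02  1.3528e+02  4.6230e+01 -9.0000e-02] 0.964
basket1.3 [ 572.51 -129.59   50.03    0.97] 0.872
basket1.6 [ 572.62 -129.59   48.93    0.97] 0.872
basket1.9 [ 573.03 -129.66   49.26    2.53] 0.872
real	0m24.087s
user	0m15.536s
sys	0m3.217s
```

```bash
cat > plan.py <<'E'
import sys,json
from h import *
# usage: plan.py x y z yaw [x y z yaw ...]  -> advice: rows in tool axes to go through the waypoints
def plan(p,yaw,wps):
    out=[]
    for w in wps:
        t=np.array(w[:3]);dy=w[3]-yaw; n=max(1,int(np.ceil(max(np.linalg.norm(t-p)/24,abs(dy)/.078)))); st=(t-p)/n
        for i in range(n):
            c,s=np.cos(yaw),np.sin(yaw); v=[c*st[0]+s*st[1],s*st[0]-c*st[1],-st[2]]
            out.append([round(float(k)/25,2)+0 for k in v]+[round(-dy/n/.08,2)+0]); yaw+=dy/n
        p=t
    return out
if __name__=="__main__":
    s=ctrl.read_state(); a=[float(k) for k in sys.argv[1:]]
    print(np.round(s["eef_pos"],1),np.round(s["tool_rot"],3),round(s["clock"],2),s["width"])
    r=plan(np.array(s["eef_pos"]),s["tool_rot"][2],[a[i:i+4] for i in range(0,len(a),4)])
    for i in range(0,len(r),12): print(json.dumps([r[i:i+12]]))
E
python3 plan.py 500 -260 210 1.48 560 90 210 1.48 560 260 210 1.48; python3 -m crank --help | head -5
```

```text
[ 159.5 -630.2  202.3] [-3.142 -0.     0.248] 2.55 85.34393332275613
[[[0.8, -0.52, -0.01, -0.73], [0.83, -0.48, -0.01, -0.73], [0.86, -0.43, -0.01, -0.73], [0.88, -0.38, -0.01, -0.73], [0.9, -0.32, -0.01, -0.73], [0.92, -0.27, -0.01, -0.73], [0.93, -0.22, -0.01, -0.73], [0.94, -0.16, -0.01, -0.73], [0.95, -0.11, -0.01, -0.73], [0.96, -0.05, -0.01, -0.73], [0.96, 0.01, -0.01, -0.73], [0.96, 0.06, -0.01, -0.73]]]
[[[0.95, 0.12, -0.01, -0.73], [0.94, 0.17, -0.01, -0.73], [0.93, 0.23, -0.01, -0.73], [0.91, 0.28, -0.01, -0.73], [0.9, 0.34, -0.01, -0.73], [0.88, 0.39, -0.01, -0.73], [0.85, 0.44, -0.01, -0.73], [0.82, 0.49, -0.01, -0.73], [0.79, 0.54, -0.01, -0.73], [0.94, 0.07, 0.0, 0.0], [0.94, 0.07, 0.0, 0.0], [0.94, 0.07, 0.0, 0.0]]]
[[[0.94, 0.07, 0.0, 0.0], [0.94, 0.07, 0.0, 0.0], [0.94, 0.07, 0.0, 0.0], [0.94, 0.07, 0.0, 0.0], [0.94, 0.07, 0.0, 0.0], [0.94, 0.07, 0.0, 0.0], [0.94, 0.07, 0.0, 0.0], [0.94, 0.07, 0.0, 0.0], [0.94, 0.07, 0.0, 0.0], [0.94, 0.07, 0.0, 0.0], [0.94, 0.07, 0.0, 0.0], [0.94, 0.07, 0.0, 0.0]]]
[[[0.85, -0.08, 0.0, 0.0], [0.85, -0.08, 0.0, 0.0], [0.85, -0.08, 0.0, 0.0], [0.85, -0.08, 0.0, 0.0], [0.85, -0.08, 0.0, 0.0], [0.85, -0.08, 0.0, 0.0], [0.85, -0.08, 0.0, 0.0], [0.85, -0.08, 0.0, 0.0]]]invalid input: not JSON, or not a number
```

```bash
python3 -m crank '[[[0.8,-0.5,0,-0.75],[0.85,-0.5,0,-0.75],[0.85,-0.45,0,-0.75],[0.9,-0.4,0,-0.75],[0.9,-0.3,0,-0.75],[0.9,-0.25,0,-0.75],[0.95,-0.2,0,-0.75],[0.95,-0.15,0,-0.75],[0.95,-0.1,0,-0.75],[0.95,-0.05,0,-0.75],[0.95,0,0,-0.75],[0.95,0.05,0,-0.75]]]' && python3 -m crank '[[[0.95,0.1,0,-0.75],[0.95,0.15,0,-0.75],[0.95,0.25,0,-0.75],[0.9,0.3,0,-0.75],[0.9,0.35,0,-0.75],[0.9,0.4,0,-0.75],[0.85,0.45,0,-0.75],[0.8,0.5,0,-0.75],[0.8,0.5,0,-0.4],[0.95,0.05,0,0],[0.95,0.05,0,0],[0.95,0.05,0,0]]]'; python3 plan.py 540 100 210 1.48 560 270 210 1.48
```

```text
clock: 3.55
eef_pos: [353.6, -416.7, 202.5]
tool_rot: [3.141, 0.0, 0.971]
force: [-0.5, -0.2, -0.3]
width: 85.3
gripper_force: 0.0
clock: 4.55
eef_pos: [506.2, -183.8, 202.3]
tool_rot: [3.142, -0.0, 1.479]
force: [0.8, 0.1, -0.3]
width: 85.5
gripper_force: 0.0
[ 506.2 -183.8  202.3] [ 3.142 -0.     1.479] 4.55 85.46843250824294
[[[0.95, 0.03, -0.03, 0.0], [0.95, 0.03, -0.03, 0.0], [0.95, 0.03, -0.03, 0.0], [0.95, 0.03, -0.03, 0.0], [0.95, 0.03, -0.03, 0.0], [0.95, 0.03, -0.03, 0.0], [0.95, 0.03, -0.03, 0.0], [0.95, 0.03, -0.03, 0.0], [0.95, 0.03, -0.03, 0.0], [0.95, 0.03, -0.03, 0.0], [0.95, 0.03, -0.03, 0.0], [0.95, 0.03, -0.03, 0.0]]]
[[[0.86, 0.02, 0.0, 0.0], [0.86, 0.02, 0.0, 0.0], [0.86, 0.02, 0.0, 0.0], [0.86, 0.02, 0.0, 0.0], [0.86, 0.02, 0.0, 0.0], [0.86, 0.02, 0.0, 0.0], [0.86, 0.02, 0.0, 0.0], [0.86, 0.02, 0.0, 0.0]]]
```

```bash
cat > snap.py <<'E'
import sys,pickle
from h import *
d=cam("wrist"); r={}
for t in sys.argv[2:]:
    k,t2=t.split(":"); r[t]=getattr(ctrl,k)("wrist",t2)
    print(t,[(np.round(x["position"],1).tolist(),round(x["confidence"],2)) for x in r[t]])
d["r"]=r;d["s"]=ctrl.read_state(); pickle.dump(d,open("pics/"+sys.argv[1]+".pkl","wb")); save(d,sys.argv[1]+".png")
E
python3 snap.py wA place_of:wash_basket place_of:washed_in_1 trace:wash_basket trace:washed_in_1
python3 -m crank '[[[0.95,0.03,0,0],[0.95,0.03,0,0],[0.95,0.03,0,0],[0.95,0.03,0,0],[0.95,0.03,0,0],[0.95,0.03,0,0],[0.95,0.03,0,0],[0.95,0.03,0,0],[0.95,0.03,0,0],[0.95,0.03,0,0],[0.95,0.03,0,0],[0.95,0.03,0,0]]]' >/dev/null
python3 snap.py wB place_of:beaker place_of:drain_mat trace:drain_mat trace:beaker
python3 -m crank '[[[0.9,0.02,0,0],[0.9,0.02,0,0],[0.9,0.02,0,0],[0.9,0.02,0,0],[0.9,0.02,0,0],[0.9,0.02,0,0],[0.9,0.02,0,0]]]'
python3 snap.py wC place_of:beaker place_of:drain_mat trace:drain_mat trace:beaker
python3 -c "
import cv2,numpy as np
cv2.imwrite('pics/abc.png',np.vstack([np.hstack([cv2.resize(cv2.imread('pics/w%s.png'%k),(400,250)) for k in 'AB']),np.hstack([cv2.resize(cv2.imread('pics/wC.png'),(400,250)),np.zeros((250,400,3),np.uint8)])]))"
```

```text
place_of:wash_basket [([124.5, 372.5], 0.58)]
place_of:washed_in_1 [([55.3, 373.3], 0.64), ([112.2, 457.7], 0.61)]
trace:wash_basket [([136.2, 371.1], 0.79)]
trace:washed_in_1 [([59.5, 369.3], 0.85), ([110.7, 452.6], 0.81)]
place_of:beaker []
place_of:drain_mat [([145.1, 335.2], 0.76)]
trace:drain_mat [([131.3, 336.9], 0.7)]
trace:beaker [([133.1, 335.8], 0.54)]
clock: 6.63
eef_pos: [559.6, 253.1, 202.2]
tool_rot: [3.141, 0.002, 1.476]
force: [0.3, -0.4, -0.4]
width: 85.2
gripper_force: 0.0
place_of:beaker [([73.6, 335.0], 0.9)]
place_of:drain_mat [([265.6, 332.4], 0.59)]
trace:drain_mat [([257.2, 331.6], 0.97)]
trace:beaker [([67.1, 340.8], 0.64)]
```

View pics/abc.png

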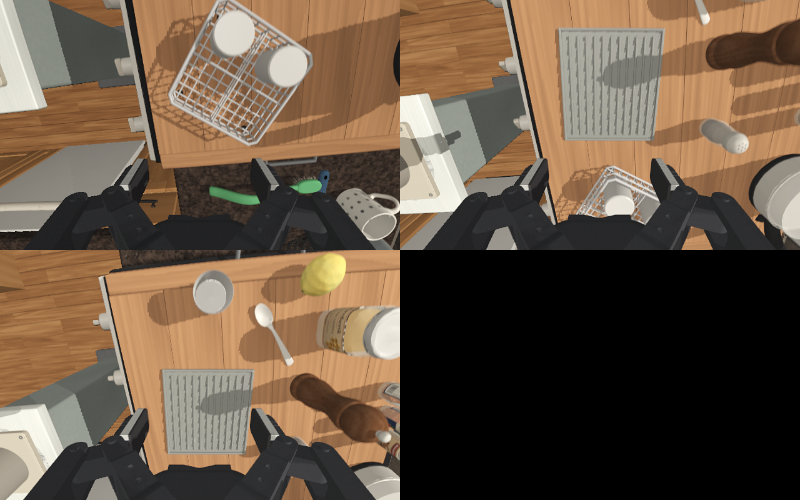

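Wrist views: A has the basket at (136, 371) with the washed beakers at (60, 369) and (111, 453). B has the mat at (131, 337). C has the beaker at (67, 341) and the mat at (257, 332). Next I'll run a joint fit with all views.

```bash
cat > fit2.py <<'E'
from h import *
import pickle
W={k:pickle.load(open("pics/w%s.pkl"%k,"rb")) for k in "ABC"}
D={n:cam(n) for n in("side","top")}
def tr(n,t,rc):
    for k in range(4):
        r=ctrl.trace(n,t)
        if r:
            b=min(r,key=lambda x:np.hypot(*(np.array(x["position"])-rc)))
            if np.hypot(*(np.array(b["position"])-rc))<15: return hm(b["mask"])
        ctrl.get_image(n)
w=lambda k,t,i=0:(W[k],hm(W[k]["r"]["trace:"+t][i]["mask"]))
def show(n,v): print(n,v[0].round(2),round(v[1],3),flush=True)
b=[(D["side"],tr("side","beaker",(165,263))),(D["top"],tr("top","beaker",(245,224)))]
b=[x for x in b if x[1] is not None]
show("beaker all",fit(b+[w("C","beaker")],cyl,[590,364,43],[6,6,6]))
show("beaker C+top",fit(b[1:]+[w("C","beaker")],cyl,[590,364,43],[6,6,6]))
m=[w("B","drain_mat"),w("C","drain_mat")]
mod=lambda x:box(x,176,200,0,6)
show("mat wrist",fit(m,mod,[565,135,43,-.09],[6,6,6,.05]))
mt=tr("top","drain_mat",(235,310))
if mt is not None: show("mat w+top",fit(m+[(D["top"],mt)],mod,[565,135,43,-.09],[6,6,6,.05]))
for i,(t,x0) in enumerate((((182,394),[636,-119,108]),((216,384),[564,-71,108]))):
    k=min((0,1),key=lambda j:abs(W["A"]["r"]["trace:washed_in_1"][j]["position"][1]-(455,370)[i]))
    o=[w("A","washed_in_1",k)]; z=tr("top","washed_in_1",t)
    if z is not None:o.append((D["top"],z))
    show("washed",fit(o,lambda x:cyl(x,28,-64),x0,[6,6,6]))
show("basket",fit([w("A","wash_basket")],lambda x:np.vstack([box([x[0],x[1],x[2],x[3]],167,167,0,54)]),[575,-129,43,.97],[6,6,4,.05]))
E
python3 fit2.py
```

```text
beaker all [589.17 360.78  44.76] 0.94
beaker C+top [588.8  360.61  42.4 ] 0.973
mat wrist [ 5.6467e+02  1.3484e+02  4.6680e+01 -9.0000e-02] 0.989
mat w+top [ 5.6507e+02  1.3443e+02  4.5880e+01 -1.0000e-01] 0.893
washed [ 635.44 -117.69  116.04] 0.959
washed [562.17 -69.45 113.68] 0.965
basket [ 569.76 -129.35   49.3     0.96] 0.982
```

```bash
python3 plan.py 589 361 180 1.478 589 361 80 1.478
```

```text
[558.6 254.8 202.3] [ 3.142 -0.     1.48 ] 7.58 85.50910601200023
[[[0.87, 0.16, 0.18, 0.0], [0.87, 0.16, 0.18, 0.0], [0.87, 0.16, 0.18, 0.0], [0.87, 0.16, 0.18, 0.0], [0.87, 0.16, 0.18, 0.0], [0.0, 0.0, 0.8, 0.0], [0.0, 0.0, 0.8, 0.0], [0.0, 0.0, 0.8, 0.0], [0.0, 0.0, 0.8, 0.0], [0.0, 0.0, 0.8, 0.0]]]
```

```bash
python3 -m crank '[[[0.87,0.16,0.2,0],[0.87,0.16,0.2,0],[0.87,0.16,0.2,0],[0.87,0.16,0.2,0],[0.87,0.16,0.2,0],[0,0,0.3,0],[0,0,0,0]]]'; python3 snap.py wD place_of:beaker trace:beaker;  python3 -c "
from h import *
import pickle
d=pickle.load(open('pics/wD.pkl','rb'))
r=d['r']['trace:beaker']
if r: print(fit([(d,hm(r[0]['mask']))],lambda x:cyl([x[0],x[1],43.5]),[589,361],[5,5]))
print(project(d,[[589,361,107]]))"; python3 plan.py 589 361 80 1.478
```

```text
clock: 8.17
eef_pos: [587.0, 362.2, 167.8]
tool_rot: [-3.139, 0.001, 1.482]
force: [-0.0, -0.5, 0.1]
width: 85.4
gripper_force: 0.0
place_of:beaker [([185.1, 321.5], 0.92)]
trace:beaker []
[[203.91016881 321.47856209]]
[588.7 359.8 169.9] [3.141e+00 1.000e-03 1.479e+00] 8.32 85.5140142949341
[[[0.01, 0.0, 0.9, 0.0], [0.01, 0.0, 0.9, 0.0], [0.01, 0.0, 0.9, 0.0], [0.01, 0.0, 0.9, 0.0]]]
```

View pics/wD.png

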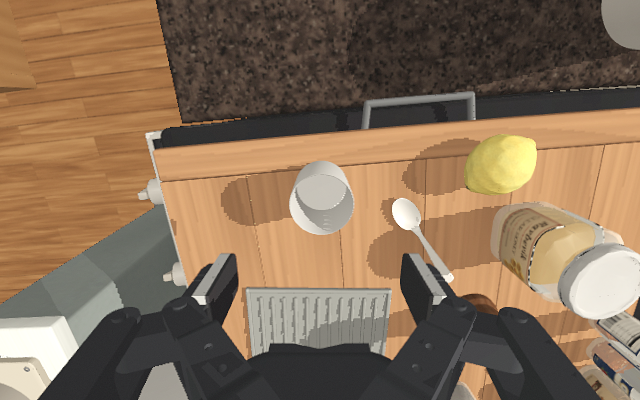

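The rim centre shows at about (203, 321), which matches the prediction, and the spoon is clear of the fingers. I'll descend and grip.

```bash
python3 -m crank '[[[0.03,0,0.9,0],[0,0,0.9,0],[0,0,0.9,0],[0,0,0.9,0],[0,0,0,0]]]' && python3 -m crank '[[[0,0,0,0],[0,0,0,0],[0,0,0,0],[0,0,0,0],[0,0,0,0],[0,0,0,0],[0,0,0,0],[0,0,0,0]]]' 1
```

```text
clock: 8.73
eef_pos: [586.4, 358.4, 75.9]
tool_rot: [-3.136, 0.006, 1.479]
force: [-0.5, 0.3, 0.7]
width: 85.4
gripper_force: 0.0
clock: 9.4
eef_pos: [588.6, 362.1, 80.0]
tool_rot: [3.141, -0.0, 1.48]
force: [0.2, -0.3, 0.5]
width: -0.2
gripper_force: 0.0
```

```bash
python3 snap.py wE; python3 - <<'E'
from h import *
d=cam("side");i=d["img"][110:230,200:400]
w=cv2.cvtColor(cv2.imread("pics/wE.png"),cv2.COLOR_BGR2RGB)
cv2.imwrite("pics/e.png",cv2.cvtColor(np.hstack([cv2.resize(i,(400,240),interpolation=3),cv2.resize(w,(384,240))]),cv2.COLOR_RGB2BGR))
print(project(d,[[589,361,43],[589,361,80]]))
E
```

```text
[[173.47472623 262.96726475]
 [164.63728557 262.23618404]]
```

View pics/e.png

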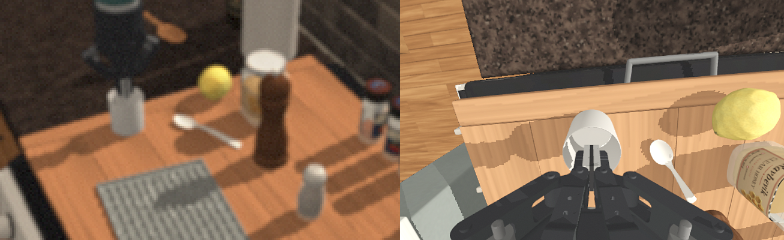

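```bash
python3 - <<'E'
from h import *
import pickle
d=pickle.load(open("pics/wE.pkl","rb"));i=d["img"].copy()
o=i.copy()
for z,c in((107,(255,0,0)),(93,(0,255,0))):
    q=project(d,np.c_[589+28*np.cos(a),361+28*np.sin(a),np.full(40,z)])[:,::-1]
    cv2.polylines(o,[q.round().astype(np.int32)],True,c,1)
p=project(d,[d["s"]["eef_pos"]])[0][::-1]; print(p); cv2.circle(o,tuple(int(v) for v in p),3,(0,0,255),-1)
f=lambda k:cv2.resize(k[150:320,230:410],(396,374),interpolation=3)
cv2.imwrite("pics/f.png",cv2.cvtColor(np.hstack([f(i),f(o)]),cv2.COLOR_RGB2BGR))
E
```

```text
[318.67468428 232.85356958]
```

View pics/f.png

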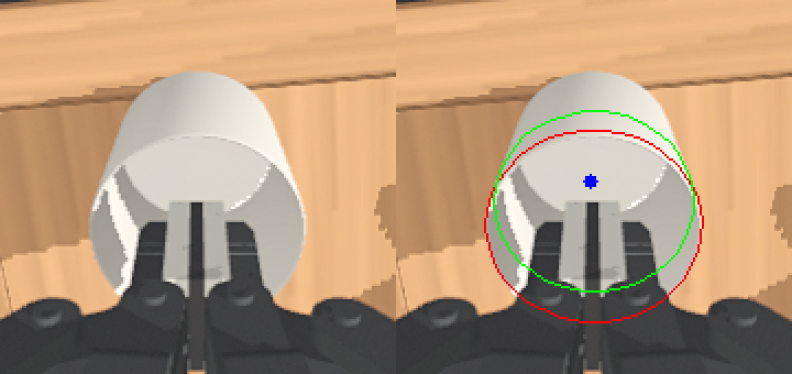

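The closed fingers stand inside the mouth, with the tip at crop (205, 195). They jumped the rim, so that grip was too shallow. The beaker still stands at its spot. I'll back out, open, check its pose and grip deeper.

```bash
python3 -m crank '[[[0,0,-0.8,0],[0,0,-0.8,0],[0,0,-0.8,0],[0,0,-0.8,0],[0,0,0,0]]]'; python3 -m crank '[[[0,0,0,0],[0,0,0,0],[0,0,0,0],[0,0,0,0],[0,0,0,0],[0,0,0,0],[0,0,0,0],[0,0,0,0]]]' -1;  python3 - <<'E'
from h import *
import pickle
D={n:cam(n) for n in("side","top","wrist")}
o=[]
for n in D:
    for k in range(3):
        r=[x for x in ctrl.trace(n,"beaker") if np.hypot(*(np.array(x["position"])-project(D[n],[[589,361,75]])[0]))<30]
        if r: o.append((n,D[n],hm(r[0]["mask"]))); break
        D[n]=cam(n)
for n,d,m in o: print(n,m.sum(),fit([(d,m)],lambda x:cyl([x[0],x[1],43]),[589,361],[5,5]))
print(fit([x[1:] for x in o],cyl,[589,361,43],[5,5,5]))
print([ (n,ctrl.place_of(n,"beaker")[:1],project(D[n],[[589,361,43]])) for n in D])
s=ctrl.read_state();print(s["eef_pos"],s["tool_rot"],s["width"])
E
```

```text
clock: 9.92
eef_pos: [590.8, 363.9, 164.4]
tool_rot: [3.136, -0.005, 1.48]
force: [-0.2, 0.1, 0.5]
width: -0.1
gripper_force: 0.0
clock: 10.58
eef_pos: [588.5, 362.0, 159.6]
tool_rot: [-3.141, 0.0, 1.48]
force: [-0.2, 0.6, 0.4]
width: 85.6
gripper_force: 0.0
side 400.0 (array([590.44818306, 364.17027569]), np.float64(0.9404941247363664))
top 86.0 (array([601.03125, 335.6875 ]), np.float64(0.17747968528311622))
wrist 3978.0 (array([588.48571175, 359.96973953]), np.float64(0.9738104758096762))
(array([588.51856972, 360.9184177 ,  44.93194915]), np.float64(0.6885617050106897))
[('side', [{'position': [174.7, 264.1], 'confidence': 0.82}], array([[173.47472623, 262.96726475]])), ('top', [{'position': [245.6, 226.0], 'confidence': 0.43}], array([[246.2008409 , 227.46007937]])), ('wrist', [{'position': [186.2, 319.5], 'confidence': 0.73}], array([[186.38442039, 319.36916848]]))]
[588.54591811 361.99339265 159.8299836 ] [ 3.14153409e+00 -3.19524988e-06  1.47978695e+00] 85.44638183488466
```

```bash
python3 -m crank '[[[0,0,0.8,0],[0,0,0.8,0],[0,0,0.8,0],[0,0,0.8,0],[0,0,0.8,0],[0,0,0,0],[0,0,0,0]]]' && python3 -m crank '[[[0,0,0,0],[0,0,0,0],[0,0,0,0],[0,0,0,0],[0,0,0,0]]]' 1
```

```text
clock: 11.72
eef_pos: [587.9, 361.5, 59.0]
tool_rot: [-3.14, 0.001, 1.48]
force: [0.5, 0.6, -0.0]
width: 85.2
gripper_force: 0.0
clock: 12.13
eef_pos: [589.6, 363.1, 62.1]
tool_rot: [3.139, -0.002, 1.48]
force: [-0.1, -0.3, 6.3]
width: 53.3
gripper_force: 63.6
```

```bash
python3 -m crank '[[[0,0,-0.2,0],[0,0,0,0],[0,0,0,0]]]'; python3 -c "
from h import *
d=cam('side');print(ctrl.place_of('side','beaker'),project(d,[[588.5,361,43],[588.5,361,48]]))"
```

```text
clock: 12.38
eef_pos: [588.8, 362.0, 65.3]
tool_rot: [3.141, -0.0, 1.48]
force: [0.2, 0.8, -2.0]
width: 53.3
gripper_force: 63.2
[{'position': [171.5, 260.2], 'confidence': 0.58}] [[173.51526293 262.82956962]
 [172.33872418 262.73169594]]
```

```bash
python3 -m crank '[[[-0.75,0,0,0],[-0.75,0,0,0],[-0.75,0,0,0],[-0.75,0,0,0],[-0.6,0,0,0],[0,0,0.14,0],[0,0,0,0]]]';  python3 -m crank '[[[-0.16,0,0,0],[-0.16,0,0,0],[0,0,0,0]]]'; python3 -c "
from h import *
d=cam('side');save(d,'s2.png');print(ctrl.place_of('side','beaker'));print(ctrl.read_state()['eef_pos'])"
```

```text
clock: 13.07
eef_pos: [581.1, 268.2, 62.6]
tool_rot: [3.141, 0.005, 1.477]
force: [-2.7, -7.8, 12.3]
width: 53.6
gripper_force: 64.7
clock: 13.32
eef_pos: [580.4, 265.9, 62.1]
tool_rot: [3.14, -0.003, 1.48]
force: [-0.2, 1.2, 3.6]
width: 53.3
gripper_force: 63.9
[{'position': [190.2, 273.2], 'confidence': 0.71}]
[580.4183312  265.9582083   62.08261522]
```

```bash
python3 -m crank '[[[-0.16,0,0,0],[0,0,0,0]]]'; python3 -m crank '[[[-0.16,0,0,0],[0,0,0,0]]]';python3 -m crank '[[[-0.16,0,0,0],[0,0,0,0]]]'
```

```text
clock: 13.58
eef_pos: [579.9, 262.6, 62.1]
tool_rot: [3.14, -0.003, 1.481]
force: [-0.3, 2.2, 7.8]
width: 53.0
gripper_force: 64.2
clock: 13.75
eef_pos: [579.8, 261.3, 62.7]
tool_rot: [3.139, -0.007, 1.481]
force: [0.4, 6.1, 5.3]
width: 53.8
gripper_force: 64.0
clock: 13.92
eef_pos: [579.7, 259.7, 63.3]
tool_rot: [3.138, -0.011, 1.482]
force: [1.2, 9.2, 6.6]
width: 53.5
gripper_force: 64.1
```

```bash
python3 -m crank '[[[-0.2,0,-0.1,0],[-0.12,0,-0.05,0],[-0.12,0,-0.05,0],[0,0,0,0]]]';python3 -m crank '[[[-0.12,0,-0.03,0],[-0.13,0,-0.03,0],[-0.13,0,-0.02,0],[-0.13,0,-0.01,0],[0,0,0,0]]]'; python3 -c "
from h import *
d=cam('side');print(ctrl.place_of('side','beaker')[:1],ctrl.place_of('side','beaker_mid')[:1]);print(ctrl.read_state()['eef_pos'])
i=d['img'][130:250,220:360];cv2.imwrite('pics/s3.png',cv2.cvtColor(cv2.resize(i,(700,600),interpolation=3),cv2.COLOR_RGB2BGR))"
```

```text
clock: 14.25
eef_pos: [578.6, 246.8, 67.3]
tool_rot: [3.139, -0.008, 1.482]
force: [0.7, 6.9, 2.3]
width: 53.6
gripper_force: 64.1
clock: 14.67
eef_pos: [577.3, 233.5, 68.9]
tool_rot: [3.139, -0.007, 1.481]
force: [1.1, 6.7, 1.3]
width: 54.1
gripper_force: 64.2
[{'position': [190.6, 274.6], 'confidence': 0.81}] [{'position': [184.4, 270.2], 'confidence': 0.69}]
[577.30069863 233.79747944  68.92562077]
```

View pics/s3.png

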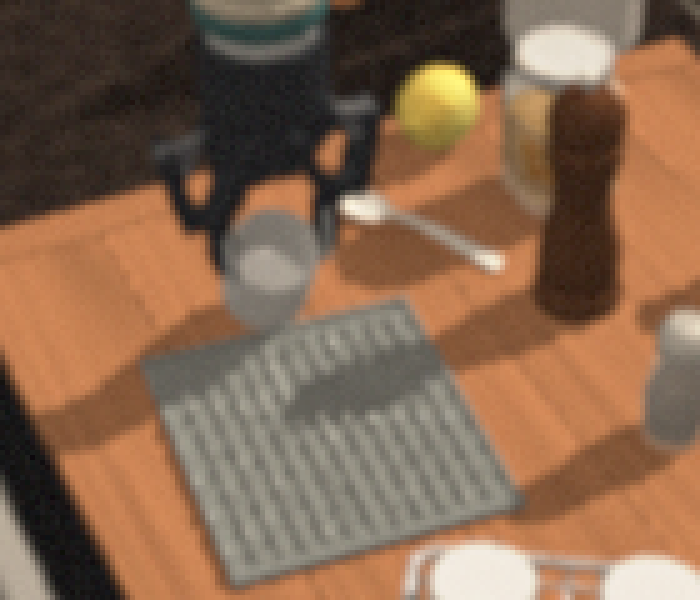

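The picture shows the beaker tilted about 35° in the grip with its base corner caught at the mat's edge at (325, 255) and the mouth towards the mat. The pivot works, so I'll continue the arc.

```bash
python3 -m crank '[[[-0.13,0,0.01,0],[-0.13,0,0.02,0],[-0.13,0,0.02,0],[-0.13,0,0.03,0],[-0.12,0,0.04,0],[-0.12,0,0.05,0],[0,0,0,0]]]';python3 -m crank '[[[-0.12,0,0.06,0],[-0.12,0,0.06,0],[-0.11,0,0.07,0],[-0.11,0,0.07,0],[0,0,0,0]]]';python3 -m crank '[[[-0.1,0,0.07,0],[-0.1,0,0.07,0],[0,0,0,0]]]'; python3 -c "
from h import *
print(ctrl.place_of('side','beaker')[:1],ctrl.place_of('side','beaker_mid')[:1]);print(ctrl.read_state()['eef_pos'])"
```

```text
clock: 15.4
eef_pos: [575.7, 213.8, 65.5]
tool_rot: [3.139, -0.006, 1.481]
force: [-0.4, 4.0, 8.1]
width: 53.0
gripper_force: 65.5
clock: 15.82
eef_pos: [574.8, 200.7, 58.9]
tool_rot: [3.139, -0.004, 1.48]
force: [-0.5, 1.7, 10.0]
width: 53.3
gripper_force: 65.5
clock: 16.07
eef_pos: [574.4, 195.4, 55.3]
tool_rot: [3.139, -0.003, 1.48]
force: [-0.7, 1.6, 8.9]
width: 53.5
gripper_force: 65.3
[{'position': [190.6, 274.6], 'confidence': 0.81}] [{'position': [184.4, 270.2], 'confidence': 0.69}]
[574.47086071 195.63335703  55.43809578]
```

```bash
python3 -m crank '[[[-0.08,0,0.07,0],[-0.06,0,0.07,0],[0,0,0,0]]]';python3 -m crank '[[[-0.25,0,0.03,0],[-0.25,0,0,0],[-0.25,0,0,0],[-0.25,0,0,0],[0,0,0,0]]]'; python3 -c "
from h import *
d=cam('side');print([ctrl.place_of(n,t)[:1] for n in('side','top') for t in('beaker','beaker_mid')]);print(ctrl.read_state()['eef_pos'])
i=d['img'][130:250,220:360];cv2.imwrite('pics/s4.png',cv2.cvtColor(cv2.resize(i,(560,480),interpolation=3),cv2.COLOR_RGB2BGR))"
```

```text
clock: 16.42
eef_pos: [574.0, 191.0, 51.7]
tool_rot: [3.139, -0.002, 1.48]
force: [-0.2, 0.7, 9.5]
width: 53.2
gripper_force: 65.1
clock: 16.83
eef_pos: [570.6, 163.7, 50.2]
tool_rot: [-3.142, 0.001, 1.479]
force: [0.0, 0.2, 7.1]
width: 53.3
gripper_force: 64.9
[[{'position': [191.4, 278.0], 'confidence': 0.7}], [{'position': [194.6, 279.5], 'confidence': 0.59}], [{'position': [245.6, 226.0], 'confidence': 0.43}], [{'position': [244.8, 225.0], 'confidence': 0.58}]]
[570.61760565 163.57802863  50.39637107]
```

View pics/s4.png

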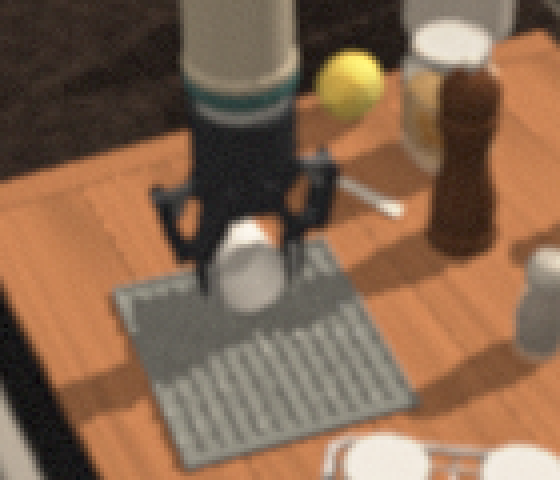

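The beaker lies on the mat with its mouth towards the camera. I'll release it, rise and measure it.

```bash
python3 -m crank '[[[0,0,0,0],[0,0,0,0],[0,0,0,0],[0,0,0,0],[0,0,0,0],[0,0,0,0]]]' -1;  python3 -m crank '[[[0,0,-0.9,0],[0,0,-0.9,0],[0,0,-0.9,0],[0,0,-0.9,0],[0,0,-0.9,0],[0,0,0,0],[0,0,0,0]]]'; python3 snap.py wG place_of:beaker place_of:beaker_mid trace:beaker; cat > lie.py <<'E'
from h import *
D={n:cam(n) for n in("side","top","wrist")}
def lcyl(x):  # base centre x,y,z; axis (base->mouth) yaw
    c=np.array([np.cos(x[3]),np.sin(x[3]),0]);s=np.array([-c[1],c[0],0]);b=np.array([x[0],x[1],77.])
    return np.vstack([b+k*c+28*(np.outer(np.cos(a),s)+np.outer(np.sin(a),[0,0,1])) for k in(0,64)])
o=[]
for n in("wrist","side"):
    r=[x for x in ctrl.trace(n,"beaker") if np.hypot(*(np.array(x["position"])-project(D[n],[[572,172,77]])[0]))<40]
    if r:
        m=hm(r[0]["mask"]);f=fit([(D[n],m)],lambda x:lcyl([x[0],x[1],0,x[2]]),[573,204,-1.66],[6,6,.1]);print(n,m.sum(),f); o.append((D[n],m))
if o: print("joint",fit(o,lambda x:lcyl([x[0],x[1],0,x[2]]),[573,204,-1.66],[6,6,.1]))
for t in("beaker","beaker_mid"):
  q=[]
  for n in D:
    r=[x for x in ctrl.place_of(n,t)]
    if r: q.append((D[n],r[0]["position"])); print(n,t,np.round(r[0]["position"],1),at_z(D[n],r[0]["position"],77).round(1),round(r[0]["confidence"],2))
E
python3 lie.py
```

```text
clock: 17.58
eef_pos: [570.3, 164.8, 49.8]
tool_rot: [-3.141, 0.0, 1.48]
force: [-0.6, -0.2, -0.6]
width: 85.5
gripper_force: 0.0
clock: 18.17
eef_pos: [571.4, 165.3, 163.8]
tool_rot: [3.139, -0.001, 1.48]
force: [-0.3, 0.1, -0.2]
width: 85.1
gripper_force: 0.0
place_of:beaker [([144.4, 323.6], 0.81)]
place_of:beaker_mid [([177.9, 321.7], 0.66)]
trace:beaker [([179.5, 322.8], 0.55)]
wrist 4797.0 (array([578.95052478, 211.5451437 ,  -1.65125297]), np.float64(0.9746579979307438))
side 459.0 (array([581.34582693, 213.47929941,  -1.65526765]), np.float64(0.9151414309484193))
joint (array([579.89425932, 211.91952654,  -1.66939671]), np.float64(0.9283473561911613))
side beaker [189.4 276.2] [580.5 226.2  77. ] 0.76
wrist beaker [142.3 323.8] [578.5 212.9  77. ] 0.9
side beaker_mid [198.2 281.6] [578.4 180.9  77. ] 0.68
wrist beaker_mid [178.7 322.6] [574.6 179.8  77. ] 0.56
```

View pics/wG.png

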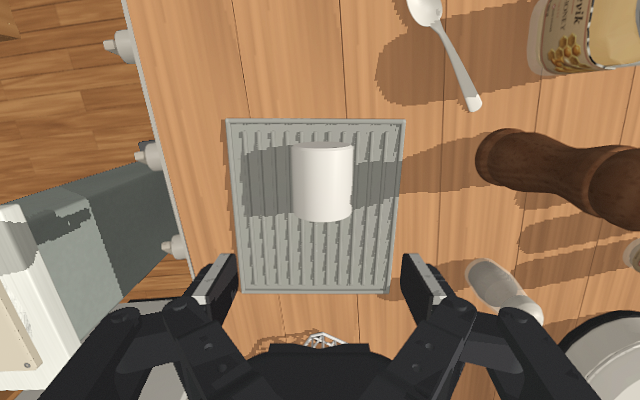

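The beaker lies along the ribs, fully on the mat, at wrist pixels rows 142–220 and column 322. The base centre is at (579, 212) and the mouth points to -y. I'll retake it near its base.

```bash
python3 plan.py 577.5 192 140 1.48 577.5 192 52 1.48
```

```text
[570.6 165.  162.6] [3.142 0.    1.48 ] 18.92 85.78419185879798
[[[0.55, 0.09, 0.45, 0.0], [0.55, 0.09, 0.45, 0.0], [0.0, 0.0, 0.88, 0.0], [0.0, 0.0, 0.88, 0.0], [0.0, 0.0, 0.88, 0.0], [0.0, 0.0, 0.88, 0.0]]]
```

```bash
python3 -m crank '[[[0.55,0.09,0.45,0],[0.55,0.09,0.45,0],[0,0,0.88,0],[0,0,0.88,0],[0,0,0.88,0],[0,0,0.88,0],[0,0,0,0]]]' && python3 -m crank '[[[0,0,0,0],[0,0,0,0],[0,0,0,0],[0,0,0,0],[0,0,0,0]]]' 1; python3 -m crank '[[[0,0,-0.5,0],[0,0,0,0],[0,0,0,0]]]'
```

```text
clock: 19.5
eef_pos: [574.5, 190.7, 48.2]
tool_rot: [-3.135, 0.003, 1.48]
force: [-0.7, -0.9, -0.1]
width: 85.4
gripper_force: 0.0
clock: 19.92
eef_pos: [578.6, 192.7, 54.3]
tool_rot: [3.139, -0.001, 1.48]
force: [-1.5, 0.5, 6.4]
width: 48.9
gripper_force: 60.9
clock: 20.17
eef_pos: [578.7, 192.4, 66.1]
tool_rot: [3.139, -0.001, 1.48]
force: [-0.5, 0.2, -1.6]
width: 48.9
gripper_force: 61.7
```

```bash
cat > pose.py <<'E'
from h import *
import sys
# fit base point + pitch (mouth below horizontal), axis azimuth fixed along ribs to -y
def pc(x):
    th=x[3];u=np.array([np.cos(1.48),np.sin(1.48),0]);c=-u*np.cos(th)-np.array([0,0,1])*np.sin(th);n=np.array([-u[1],u[0],0]);m=np.cross(c,n)
    return np.vstack([np.array(x[:3])+k*c+28*(np.outer(np.cos(a),n)+np.outer(np.sin(a),m)) for k in(0,64)])
e=np.array([float(k) for k in sys.argv[1:5]])
D={n:cam(n) for n in("side","wrist","top")};o=[]
for n in D:
    pr=project(D[n],[pc(e).mean(0)])[0]
    r=[x for x in ctrl.trace(n,"beaker") if np.hypot(*(np.array(x["position"])-pr))<40]
    print(n,pr.round(),[np.round(x["position"]) for x in r], [ (t,np.round(q["position"],1),round(q["confidence"],2)) for t in("beaker","beaker_mid") for q in ctrl.place_of(n,t)[:1]])
    if r: o.append((D[n],hm(r[0]["mask"])))
for k in o: print(k[1].sum(),fit([k],lambda x:pc([e[0],x[0],x[1],x[2]]),e[1:],[5,5,.3]))
if len(o)>1: print("joint",fit(o,pc,e,[5,5,5,.3]))
E
python3 pose.py 579 212 89 0; python3 plan.py 586.5 290 65 1.48
```

```text
side [196. 281.] [array([197., 283.])] [('beaker', array([191.1, 276. ]), 0.89), ('beaker_mid', array([196. , 281.2]), 0.73)]
wrist [268. 317.] [array([270., 321.])] [('beaker', array([220.1, 319.6]), 0.97), ('beaker_mid', array([270.9, 319.8]), 0.62)]
top [233. 292.] [] [('beaker_mid', array([168.2, 278.2]), 0.49)]
429.0 (array([202.45499292,  88.79656838,  -0.23897892]), np.float64(0.9006835544833133))
12488.0 (array([2.08585849e+02, 8.67302794e+01, 3.28250505e-02]), np.float64(0.9740321151606256))
joint (array([ 5.80573299e+02,  2.12767552e+02,  8.49903531e+01, -1.47273201e-01]), np.float64(0.9138316887592584))
[577.5 192.1  64.4] [-3.141  0.     1.48 ] 20.77 48.528500889790664
[[[0.79, 0.0, 0.0, 0.0], [0.79, 0.0, 0.0, 0.0], [0.79, 0.0, 0.0, 0.0], [0.79, 0.0, 0.0, 0.0], [0.79, 0.0, 0.0, 0.0]]]
```

```bash
python3 -m crank '[[[0.8,0,0,0],[0.8,0,0,0],[0.8,0,0,0],[0.8,0,0,0],[0.8,0,0,0],[0,0,0.3,0],[0,0,0.24,0],[0,0,0,0],[0,0,0,0]]]'; python3 -m crank '[[[0,0,0.08,0],[0,0,0,0]]]'
```

```text
clock: 21.52
eef_pos: [586.3, 289.5, 50.2]
tool_rot: [-3.14, 0.002, 1.478]
force: [-0.1, -0.7, -0.5]
width: 48.7
gripper_force: 61.7
clock: 21.68
eef_pos: [587.1, 290.4, 49.2]
tool_rot: [3.141, 0.001, 1.478]
force: [-0.4, -0.4, -0.6]
width: 48.6
gripper_force: 61.7
```

```bash
python3 -m crank '[[[-0.16,0,0.03,0],[-0.16,0,0,0],[0,0,0,0]]]'; python3 -m crank '[[[-0.16,0,0,0],[0,0,0,0]]]';python3 -m crank '[[[-0.16,0,0,0],[0,0,0,0]]]'
```

```text
clock: 21.93
eef_pos: [586.4, 283.2, 49.0]
tool_rot: [3.141, -0.001, 1.479]
force: [0.2, 0.7, 2.7]
width: 48.7
gripper_force: 62.3
clock: 22.1
eef_pos: [586.1, 279.7, 49.0]
tool_rot: [3.14, -0.001, 1.479]
force: [-0.0, 1.4, 3.8]
width: 48.4
gripper_force: 62.6
clock: 22.27
eef_pos: [585.7, 276.9, 49.1]
tool_rot: [3.14, -0.003, 1.48]
force: [0.5, 4.4, 4.1]
width: 48.6
gripper_force: 62.6
```

```bash
python3 -m crank '[[[-0.12,0,-0.08,0],[-0.1,0,-0.1,0],[0,0,0,0]]]'; python3 -m crank '[[[-0.1,0,-0.1,0],[-0.1,0,-0.1,0],[0,0,0,0]]]'; python3 pose.py 586 295 80 0.2
```

```text
clock: 22.52
eef_pos: [585.2, 273.5, 53.1]
tool_rot: [3.14, -0.006, 1.481]
force: [2.1, 8.2, -3.0]
width: 48.5
gripper_force: 61.9
clock: 22.77
eef_pos: [584.7, 268.6, 58.1]
tool_rot: [3.14, -0.006, 1.481]
force: [2.5, 8.2, -1.5]
width: 48.2
gripper_force: 61.7
side [183. 272.] [array([183., 272.])] [('beaker', array([175.9, 271.8]), 0.73), ('beaker_mid', array([181. , 272.8]), 0.71)]
wrist [251. 317.] [] [('beaker', array([215.5, 318.9]), 0.62)]
top [239. 261.] [] [('beaker', array([179.6, 398.7]), 0.35)]
446.0 (array([2.78317189e+02, 9.37756033e+01, 9.04569180e-02]), np.float64(0.9087663625545418))
```

```bash
python3 -m crank '[[[-0.11,0,-0.09,0],[-0.11,0,-0.08,0],[-0.11,0,-0.08,0],[0,0,0,0]]]'; python3 -m crank '[[[-0.12,0,-0.07,0],[-0.12,0,-0.06,0],[-0.12,0,-0.05,0],[0,0,0,0]]]'; python3 pose.py 584 272 97 0.6
```

```text
clock: 23.7
eef_pos: [584.3, 260.0, 64.8]
tool_rot: [3.139, -0.005, 1.481]
force: [1.1, 6.9, 1.1]
width: 47.9
gripper_force: 61.1
clock: 24.03
eef_pos: [583.7, 250.9, 69.7]
tool_rot: [3.139, -0.005, 1.481]
force: [1.2, 6.3, 3.5]
width: 47.9
gripper_force: 60.7
side [185. 274.] [array([183., 276.])] [('beaker', array([172.8, 272.7]), 0.82), ('beaker_mid', array([182.3, 275.5]), 0.9)]
wrist [247. 316.] [array([243., 320.])] [('beaker', array([218.5, 319.9]), 0.75)]
top [237. 267.] [] []
385.0 (array([263.58244025, 111.53099364,   0.67696174]), np.float64(0.8640985249892597))
10757.0 (array([271.47104033, 102.80877385,   0.60798657]), np.float64(0.951088159350793))
joint (array([585.24023729, 272.03705999, 102.15856339,   0.58830093]), np.float64(0.9049255980269986))
```

```bash
python3 -m crank '[[[-0.13,0,-0.04,0],[-0.13,0,-0.04,0],[-0.13,0,-0.02,0],[-0.13,0,-0.02,0],[-0.14,0,0,0],[-0.14,0,0,0],[0,0,0,0]]]'; python3 -m crank '[[[-0.14,0,0.01,0],[-0.14,0,0.01,0],[-0.13,0,0.03,0],[-0.13,0,0.03,0],[0,0,0,0]]]'; python3 pose.py 580 222 112 1.2
```

```text
clock: 25.22
eef_pos: [582.5, 231.0, 74.1]
tool_rot: [3.137, -0.005, 1.48]
force: [-1.5, 4.5, 15.3]
width: 47.1
gripper_force: 59.4
clock: 25.63
eef_pos: [581.2, 214.8, 72.3]
tool_rot: [3.138, -0.001, 1.479]
force: [-2.1, 0.7, 16.9]
width: 46.9
gripper_force: 57.5
side [191. 278.] [array([188., 278.])] [('beaker', array([180.4, 275.9]), 0.81), ('beaker_mid', array([185.9, 277.5]), 0.8)]
wrist [246. 316.] [array([226., 320.])] [('beaker', array([228.2, 323.2]), 0.89)]
top [235. 280.] [] []
386.0 (array([224.35223637, 128.50763388,   1.06972979]), np.float64(0.8471045688098875))
9797.0 (array([228.78002388, 105.48150169,   1.47555303]), np.float64(0.8780245811164441))
joint (array([583.31798687, 236.6010852 , 113.93681407,   1.28986951]), np.float64(0.8822928529017302))
```

```bash
python3 -m crank '[[[-0.14,0,0.03,0],[-0.14,0,0.03,0],[-0.14,0,0.03,0],[-0.14,0,0.02,0],[0,0,0,0]]]'; python3 pose.py 580 206 113 1.5
```

```text
clock: 26.65
eef_pos: [580.1, 198.4, 67.9]
tool_rot: [3.139, 0.001, 1.478]
force: [2.2, -0.9, 8.6]
width: 41.7
gripper_force: 56.8
side [193. 279.] [array([189., 279.])] [('beaker', array([181.2, 278.9]), 0.9), ('beaker_mid', array([186.8, 276.9]), 0.6)]
wrist [234. 318.] [array([219., 321.])] []
top [234. 283.] [] []
370.0 (array([190.80676375, 120.47595735,   1.99215712]), np.float64(0.8425550405561993))
10516.0 (array([220.62038991, 108.16518732,   1.49388342]), np.float64(0.9056552740163553))
joint (array([583.84104848, 212.47771481, 107.80191017,   1.82353635]), np.float64(0.8106336843691464))
```

```bash
python3 - <<'E'
from h import *
d=cam("side");w=cam("wrist")
for n,D in(("side",d),("wrist",w)):
    for t,z in(("beaker",112),("beaker_mid",80)):
        for q in ctrl.place_of(n,t)[:1]: print(n,t,q["position"],round(q["confidence"],2),[at_z(D,q["position"],k).round(0)[:2] for k in(z-5,z,z+5)])
r=ctrl.trace("side","beaker")
m=hm(r[0]["mask"])
f=lambda x:np.vstack([cyl([x[0],x[1],49])])
print("upright side",fit([(d,m)],f,[583,212],[6,6]),"real mask",r[0]["mask"].sum(),m.sum())
r=ctrl.trace("wrist","beaker")
if r:
    m=hm(r[0]["mask"]);print("upright wrist",fit([(w,m)],f,[583,212],[6,6]),r[0]["mask"].sum(),m.sum())
    c=np.argwhere(r[0]["mask"]);print(c.min(0),c.max(0))
print(ctrl.read_state()["width"],ctrl.read_state()["force"],ctrl.read_state()["eef_pos"])
E
```

```text
side beaker [181.0, 277.1] 0.78 [array([586., 228.]), array([583., 222.]), array([581., 217.])]
side beaker_mid [186.7, 276.7] 0.73 [array([588., 240.]), array([586., 234.]), array([584., 228.])]
wrist beaker [223.9, 319.8] 0.58 [array([583., 222.]), array([583., 224.]), array([583., 226.])]Traceback (most recent call last):
  File "<stdin>", line 7, in <module>
IndexError: list index out of range
```

```bash
python3 -m crank '[[[0,0,0,0],[0,0,0,0],[0,0,0,0],[0,0,0,0],[0,0,0,0],[0,0,0,0]]]' -1; python3 -m crank '[[[0,0,-0.9,0],[0,0,-0.9,0],[0,0,-0.9,0],[0,0,-0.9,0],[0,0,0,0],[0,0,0,0]]]'; cat > up.py <<'E'
from h import *
D={n:cam(n) for n in("side","wrist","top")};o=[]
for n in D:
    pr=project(D[n],[[583,222,80]])[0]
    for k in range(3):
        r=[x for x in ctrl.trace(n,"beaker") if np.hypot(*(np.array(x["position"])-pr))<40]
        if r: break
        D[n]=cam(n)
    for t,z in(("beaker",111),("beaker_mid",79)):
        for q in ctrl.place_of(n,t)[:1]: print(n,t,np.round(q["position"],1),round(q["confidence"],2),at_z(D[n],q["position"],z).round(0)[:2])
    if r:
        m=hm(r[0]["mask"]);o.append((D[n],m));print(n,m.sum(),"upright",fit([(D[n],m)],lambda x:cyl([x[0],x[1],48]),[583,222],[6,6]))
def tl(x):
    return cyl([0,0,0])@R.from_rotvec([x[3],x[4],0]).as_matrix().T+x[:3]
if o: print("joint tilt",fit(o,tl,[583,222,48,0,0],[6,6,4,.2,.2]))
E
python3 up.py
```

```text
clock: 28.1
eef_pos: [578.0, 200.6, 66.5]
tool_rot: [-3.141, 0.0, 1.48]
force: [0.3, -0.5, -0.3]
width: 85.6
gripper_force: 0.0
clock: 28.6
eef_pos: [579.1, 201.1, 158.1]
tool_rot: [3.139, -0.001, 1.48]
force: [0.4, 0.0, -1.0]
width: 85.7
gripper_force: 0.0
side beaker [183.2 275.6] 0.88 [576. 216.]
side beaker_mid [188.6 278.5] 0.83 [587. 224.]
side 442.0 upright (array([584.47921216, 216.61461139]), np.float64(0.9404921101898903))
wrist beaker [194.5 325.1] 0.67 [584. 212.]
wrist beaker_mid [181.6 321.2] 0.56 [582. 215.]
wrist 4233.0 upright (array([581.52143469, 215.22744399]), np.float64(0.978586320727399))
joint tilt (array([ 5.82101338e+02,  2.14924207e+02,  4.95260832e+01, -2.32916934e-02,
        3.06463056e-03]), np.float64(0.9469809150093307))
```

It now stands mouth down on the mat at about (582, 215), with no tilt to speak of. I'll regrip it near the base.

```bash
python3 plan.py 582.3 215.2 140 1.48 582.3 215.2 69 1.48
```

```text
[578.4 200.8 156.9] [ 3.142 -0.     1.48 ] 29.45 85.50628964625295
[[[0.59, 0.1, 0.67, 0.0], [0.0, 0.0, 0.95, 0.0], [0.0, 0.0, 0.95, 0.0], [0.0, 0.0, 0.95, 0.0]]]
```

```bash
python3 -m crank '[[[0.3,0.05,0.3,0],[0.3,0.05,0.3,0],[0,0,0.6,0],[0,0,0.6,0],[0,0,0.6,0],[0,0,0.6,0],[0,0,0.5,0],[0,0,0,0]]]' && python3 -m crank '[[[0,0,0,0],[0,0,0,0],[0,0,0,0],[0,0,0,0],[0,0,0,0]]]' 1; python3 -m crank '[[[0,0,-0.4,0],[0,0,-0.8,0],[0,0,-0.8,0],[0,0,-0.8,0],[0,0,-0.8,0],[0,0,-0.8,0],[0,0,-0.8,0],[0,0,-0.2,0],[0,0,0,0]]]'; python3 plan.py 560 0 205 1.2
```

```text
clock: 30.12
eef_pos: [580.0, 215.3, 66.0]
tool_rot: [-3.137, 0.002, 1.481]
force: [-0.1, 0.2, -0.2]
width: 85.9
gripper_force: 0.0
clock: 30.53
eef_pos: [583.3, 216.0, 70.7]
tool_rot: [3.139, -0.001, 1.48]
force: [-0.9, 0.5, 5.2]
width: 51.3
gripper_force: 62.2
clock: 31.28
eef_pos: [583.1, 215.8, 206.3]
tool_rot: [3.138, -0.002, 1.48]
force: [-0.7, -0.3, -0.6]
width: 51.4
gripper_force: 62.9
[583.1 215.8 206.3] [ 3.138e+00 -2.000e-03  1.480e+00] 31.28 51.38246631993653
[[[-0.87, -0.01, 0.01, 0.35], [-0.87, 0.01, 0.01, 0.35], [-0.87, 0.04, 0.01, 0.35], [-0.87, 0.06, 0.01, 0.35], [-0.86, 0.08, 0.01, 0.35], [-0.86, 0.11, 0.01, 0.35], [-0.86, 0.13, 0.01, 0.35], [-0.85, 0.16, 0.01, 0.35], [-0.85, 0.18, 0.01, 0.35], [-0.84, 0.2, 0.01, 0.35]]]
```

```bash
cat > bask.py <<'E'
from h import *
import pickle
A=pickle.load(open("pics/wA.pkl","rb"))
D=cam("top");S=cam("side")
print("held",[(n,np.round(q["position"],1),round(q["confidence"],2),at_z(d,q["position"],z).round(0)) for n,d in(("side",S),("top",D)) for t,z in(("beaker",250),("beaker_mid",218)) for q in ctrl.place_of(n,t)[:1]])
# rim corner model: intersect basket rim (z0+54) & beaker tops (z0+74), z0=43
tr=A["r"]["trace:washed_in_1"]
for k in tr[:2]:
    print("washed wA",fit([(A,hm(k["mask"]))],lambda x:cyl([x[0],x[1],117],28,-64),at_z(A,k["position"],100)[:2],[5,5]))
m=hm(A["r"]["trace:wash_basket"][0]["mask"])
w=[fit([(A,hm(k["mask"]))],lambda x:cyl([x[0],x[1],117],28,-64),at_z(A,k["position"],100)[:2],[5,5])[0] for k in tr[:2]]
print("wA incl.beakers",fit([(A,m)],lambda x:np.vstack([box([x[0],x[1],43,x[2]],167,167,0,54)]),[573,-129,.96],[5,5,.05]))
r=ctrl.trace("top","wash_basket")
if r:
    print("top",fit([(D,hm(r[0]["mask"]))],lambda x:box([x[0],x[1],43,x[2]],167,167,0,54),[573,-129,.96],[5,5,.05]))
    print("both",fit([(D,hm(r[0]["mask"])),(A,m)],lambda x:box([x[0],x[1],43,x[2]],167,167,0,54),[573,-129,.96],[5,5,.05]))
print("org",at_z(A,A["r"]["place_of:wash_basket"][0]["position"],43))
E
python3 bask.py
```

```text
held [('side', array([146.8, 273.4]), 0.68, array([572., 206., 250.])), ('side', array([154.1, 276.9]), 0.97, array([583., 212., 218.]))]
washed wA (array([561.16887471, -69.79122439]), np.float64(0.9709589593627105))
washed wA (array([ 634.95930346, -117.38053851]), np.float64(0.9777010050251256))
wA incl.beakers (array([ 570.4634035 , -128.15703504,    0.95800192]), np.float64(0.9609849321768558))
top (array([ 573.38141607, -132.15096359,    0.95327301]), np.float64(0.963922118516571))
both (array([ 572.66713321, -131.02530937,    0.95939525]), np.float64(0.9571577550577752))
org [ 571.87129059 -129.91705292   43.        ]
```

```bash
python3 plan.py 582.6 -187 190 .96
```

```text
[581.6 215.2 203.1] [-3.14e+00  1.00e-03  1.48e+00] 31.63 51.470457870215895
[[[-0.94, 0.09, 0.03, 0.38], [-0.94, 0.12, 0.03, 0.38], [-0.94, 0.15, 0.03, 0.38], [-0.93, 0.17, 0.03, 0.38], [-0.92, 0.2, 0.03, 0.38], [-0.92, 0.23, 0.03, 0.38], [-0.91, 0.26, 0.03, 0.38], [-0.9, 0.29, 0.03, 0.38], [-0.89, 0.31, 0.03, 0.38], [-0.88, 0.34, 0.03, 0.38], [-0.87, 0.37, 0.03, 0.38], [-0.86, 0.39, 0.03, 0.38]]]
[[[-0.85, 0.42, 0.03, 0.38], [-0.83, 0.45, 0.03, 0.38], [-0.82, 0.47, 0.03, 0.38], [-0.81, 0.5, 0.03, 0.38], [-0.79, 0.52, 0.03, 0.38]]]
```

```bash
python3 -m crank '[[[-0.94,0.09,0,0.38],[-0.94,0.12,0,0.38],[-0.94,0.15,0,0.38],[-0.93,0.17,0,0.38],[-0.92,0.2,0,0.38],[-0.92,0.23,0,0.38],[-0.91,0.26,0,0.38],[-0.9,0.3,0,0.38],[-0.9,0.3,0,0.38],[-0.88,0.34,0,0.38],[-0.87,0.37,0,0.38],[-0.86,0.4,0,0.38]]]' >/dev/null;  python3 -m crank '[[[-0.85,0.42,0,0.38],[-0.83,0.45,0,0.38],[-0.82,0.47,0,0.38],[-0.8,0.5,0,0.38],[-0.8,0.5,0,0.38],[0,0,0,0],[0,0,0,0]]]'; python3 plan.py 582.6 -187 150 .96; python3 - <<'E'
from h import *
D={n:cam(n) for n in("side","top")}; s=ctrl.read_state()
p=np.array(s["eef_pos"]);b=p+[0,0,44-64]
for n in D:
    r=ctrl.trace(n,"beaker")
    pr=project(D[n],[b+[0,0,32]])[0]
    r=[x for x in r if np.hypot(*(np.array(x["position"])-pr))<25]
    print(n,pr,[x["position"] for x in r],[(t,np.round(q["position"],1)) for t in("beaker","beaker_mid") for q in ctrl.place_of(n,t)[:3]])
    if r: print(fit([(D[n],hm(r[0]["mask"]))],lambda x:cyl([x[0],x[1],b[2]]),b[:2],[5,5]),p)
E
```

```text
clock: 33.22
eef_pos: [582.9, -188.5, 203.6]
tool_rot: [-3.141, 0.001, 0.96]
force: [-0.0, 0.8, -1.4]
width: 51.4
gripper_force: 62.9
[ 582.9 -188.5  203.6] [-3.141e+00  1.000e-03  9.600e-01] 33.22 51.41508806369235
[[[0.01, -0.01, 0.71, 0.0], [0.01, -0.01, 0.71, 0.0], [0.01, -0.01, 0.71, 0.0]]]
side [247.4473319  349.17983738] [[250.2, 350.2]] [('beaker', array([239.9, 351.3])), ('beaker_mid', array([250.4, 348.2]))]
(array([ 583.90614304, -190.07846994]), np.float64(0.9411931616656026)) [ 583.58124416 -185.28191355  203.88205609]
top [185.82235823 438.24127283] [[187.4, 429.7]] [('beaker', array([183.8, 440. ])), ('beaker_mid', array([185.3, 437.7]))]
(array([ 585.08515041, -182.10808543]), np.float64(0.487149637324259)) [ 583.58124416 -185.28191355  203.88205609]
```

```bash
python3 -m crank '[[[0,0,0.8,0],[0,0,0.8,0],[0,0,0.8,0],[0,0,0.8,0],[0,0,0.2,0],[0,0,0,0],[0,0,0,0]]]'; python3 -m crank '[[[0,0,0.35,0],[0,0,0.35,0],[0,0,0.2,0],[0,0,0,0],[0,0,0,0]]]'
```

```text
clock: 34.2
eef_pos: [584.2, -186.5, 119.9]
tool_rot: [3.141, -0.0, 0.963]
force: [0.4, -0.1, -0.4]
width: 51.2
gripper_force: 62.9
clock: 34.62
eef_pos: [583.3, -186.6, 96.5]
tool_rot: [-3.141, 0.0, 0.963]
force: [-0.4, 0.5, -0.4]
width: 51.2
gripper_force: 62.9
```

```bash
python3 -m crank '[[[0,0,0.16,0],[0,0,0.16,0],[0,0,0,0],[0,0,0,0]]]' && python3 -m crank '[[[0,0,0,0],[0,0,0,0],[0,0,0,0],[0,0,0,0],[0,0,0,0],[0,0,0,0]]]' -1 && python3 -m crank '[[[0,0,-0.4,0],[0,0,-0.8,0],[0,0,-0.8,0],[0,0,-0.8,0],[0,0,-0.8,0],[0,0,-0.8,0],[0,0,0,0],[0,0,0,0]]]'; python3 - <<'E'
from h import *
for n in("side","top","wrist"):
    d=cam(n)
    print(n,"pred",project(d,[[582.6,-187,117],[582.6,-187,85]]).round(1).tolist(),[(t,np.round(q["position"],1).tolist(),round(q["confidence"],2)) for t in("beaker","beaker_mid","washed_in_1") for q in ctrl.place_of(n,t)[:3]])
    for t in("beaker","washed_in_1"):
      for x in ctrl.trace(n,t):
        m=hm(x["mask"]); p=at_z(d,x["position"],95)[:2]
        if m.sum()>100 and abs(p[1]+130)<120: print(t,p.round(),fit([(d,m)],lambda v:cyl([v[0],v[1],117],28,-64),p,[6,6]))
E
```

```text
clock: 34.95
eef_pos: [583.4, -186.6, 88.5]
tool_rot: [-3.141, 0.0, 0.963]
force: [-0.3, -0.2, -1.5]
width: 51.3
gripper_force: 62.9
clock: 35.45
eef_pos: [583.7, -186.7, 89.0]
tool_rot: [3.141, -0.0, 0.963]
force: [-1.1, -0.1, -0.0]
width: 85.6
gripper_force: 0.0
clock: 36.12
eef_pos: [584.5, -186.9, 200.7]
tool_rot: [3.138, -0.001, 0.963]
force: [-1.0, 1.1, -0.8]
width: 85.5
gripper_force: 0.0
side pred [[276.0, 346.2], [284.3, 345.3]] [('beaker', [276.8, 347.9], 0.56), ('beaker_mid', [281.5, 347.4], 0.8), ('washed_in_1', [245.5, 350.6], 0.91), ('washed_in_1', [247.4, 315.1], 0.57)]
beaker [ 586. -189.] (array([ 587.12584494, -185.91890559]), np.float64(0.8383067314365025))
washed_in_1 [552. -74.] (array([566.8926649 , -63.89834547]), np.float64(0.8701813497175701))
washed_in_1 [ 638. -121.] (array([ 640.81809951, -114.39222517]), np.float64(0.8265375965581304))
top pred [[195.1, 427.0], [197.6, 423.6]] [('beaker', [193.0, 424.8], 0.79), ('beaker', [170.2, 278.5], 0.63), ('beaker_mid', [197.3, 421.1], 0.75), ('washed_in_1', [179.8, 396.9], 0.96), ('washed_in_1', [213.2, 388.0], 0.88)]
beaker [ 583. -175.] (array([ 583.10737115, -186.77453122]), np.float64(0.8804361141737106))
washed_in_1 [559. -64.] (array([562.75738185, -70.2269834 ]), np.float64(0.9066241021548284))
washed_in_1 [ 640. -114.] (array([ 634.46144582, -116.65937631]), np.float64(0.9417162698412699))
wrist pred [[196.6, 317.8], [187.2, 317.9]] [('beaker', [191.9, 318.1], 0.58), ('beaker_mid', [183.0, 317.0], 0.62), ('washed_in_1', [101.4, 215.3], 0.81), ('washed_in_1', [101.2, 324.0], 0.59)]
washed_in_1 [559. -65.] (array([561.71233424, -69.55470649]), np.float64(0.95962904728628))
washed_in_1 [ 635. -119.] (array([ 634.07795093, -117.24768433]), np.float64(0.96830210415749))
washed_in_1 [ 571. -131.] (array([562.55963716, -58.81368695]), np.float64(0.14183444135351345))
```

The beaker's base sits where predicted, at height 117 in all three views, and the washed beakers haven't moved.

```bash
python3 -c "
from cell import ctrl
print(ctrl.finish_job())"
```

```text
the job is handed in; nothing more can be done
None
```

I laid the beaker along the ribs on the mat, let it go, retook it near its base, turned it over, and dropped it mouth down into an empty basket compartment; the washed beakers stayed put, and the job was handed in at about 37 s.

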